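# Tighten the swage block's hold-down bolt until the wrench clicks

## Task

On the goldsmith's bench two wrenches sit on the bolts of two round steel hold-down plates. Take the click-handle wrench, the one with a pivot pin in its shank, and turn its bolt tight: swing the handle clockwise (seen from above) until the bolt stops and the handle then breaks over at the pivot, leaving it clearly bent but not folded hard over, about 20 degrees. Let go of it there, and leave the plain one-piece wrench as it is.

Things in the scene. Friction and masses are not known exactly. Their poses are not given: they have to be found in the camera images.
- bolt (a joint): Angle (rad) of the hex bolt (vertical axis) holding the grooved swage block down; the click wrench stays fitted on it. Grows clockwise seen from above. Starts between -0.60 and -0.25; hard stop at 0: bolt tight. Turning takes 0.5 N m of steady friction; it stays where left and can be turned back to -1.2.
- click (a joint): Bend (rad) of the handle at its pivot, a vertical pin with a 26 mm knuckle, 60 mm from the bolt axis. 0 = straight, the start; bends clockwise only. Stays straight below 1.4 N m (11 N across the grip), so it trips only once the bolt is at its stop; then gives way at that steady load and stays where left. Wanted: 0.3 to 0.45; over 0.6 is hard over; end stop 0.75.
- handle_grip (a point): Middle of the click wrench's grip: level steel bar with dark knurl rings, 26 mm thick, axis 73 mm above the bench. Point on the bar's axis, 130 mm from the pivot, 190 mm from the bolt axis when straight. x points along the bar to the free end (53 mm on), z up; the grip begins 47 mm back. It points roughly to the robot; clockwise is to +y. 30 mm free on both sides and below all along the swing.
- plain_grip (a point): Point on the bystander wrench, to be left alone: flat one-piece steel ring wrench without pivot, 20 mm wide, 10 mm thick, 267 mm long, level, 73 mm above the bench, on the bolt of the other plate (block with round hollows). The point is 190 mm from its bolt axis; x points along it away from its bolt. The two plates may swap sides.

How it is judged:
By the outcome, as a careful person would: the job done as asked, in the order asked, and still so for the second after the job is handed in, with the robot touching nothing.
It also fails if it takes over 35 s, if anything falls off the work surface, if the arm or the gripper's body presses on something with over 40 N, if the wrist force passes 120 N, or if a joint passes its speed limit or range.

## Robot

A 7-joint arm with a two-finger parallel gripper is mounted at the origin on the work surface. World frame = base frame: x ahead of the robot, y to its left, z up, the work surface at z = 0. Lengths are in m, angles in rad, forces in N, time in s.
With the tool pointing down it reaches from about 0.425 to 0.975 m from the base axis. Payload 16.7 kg.
Tool frame: the origin (TCP) lies between the finger pads; the fingertips stand robot.tips_ahead ahead of it and the grasp point (between the pads) lies 6 mm ahead of it (robot.tips_ahead is the distance from the TCP to the fingertips, in m); z points along the fingers, y is the line along which they close (so a half turn about z gives the same grasp; the last joint's range is limited). The gripper opens to 85 mm and grips with 20 to 120 N. Pads are 22 mm wide; open, the fingers measure 114 mm over their backs; the gripper's body (76 mm by 85 mm) begins 54 mm behind the grasp point. The pads swing forward as they close: fully open they stand 13 mm farther back than shut.
Start: joints at [-1.373, 0.426, 0.074, 1.606, -0.034, 1.111, -0.067], TCP at [0.23, 0.635, 0.256] pointing down, gripper open.
Joint ranges: [-2.85, 2.85], [-0.5, 2.14], [-1.23, 1.37], [0.21, 2.46], [-1.02, 4.16], [0.16, 2.05], [-2.73, 2.73]. Speed limits (rad/s): [1.89, 1.89, 2.39, 2.39, 3.01, 3.01, 3.01].

## Interface

Orientations are given as a unit quaternion [w, x, y, z].
In Python, from bench import robot gives the robot as it stands. The module is installed in compiled form; this text tells all that it offers.
- The arm moves only by the tool play_rows, never from a script. Its argument "moves" is a list that holds one entry, the list of rows, each a list of 5 numbers: the gripper's target within -1 to 1 (fully open at 1, half-way at 0, shut at -1), then the shift along the tool's x, y, z in cm, then the turn about the tool's z in rad. In form: [[[fingers, x, y, z, roll], ...]]. A call has 1 to 8 rows; each row is the pose to reach, as a shift and turn from the pose commanded when the call began, along the tool's axes at that moment; what a row does not reach only later rows make up. A row lasts 1/8 s, in which the tool goes at most 62.5 mm and 10.7 degrees, less where a joint would pass 70% of its speed; a pose out of reach is approached as far as the arm can. A call with a gripper value outside its range is refused whole. The fingers move at their own pace and stop on an object; "squeeze" is the grip in N (left out, the last holds). Time passes only in rows, so rows that repeat a pose let the fingers close. It gives the time, the measured TCP pose, the force, the opening and the grip force at its end, in the units of the state.
- robot.get_obs(): the state, without advancing time (a new reading comes with each control period).
- robot.camera(name): name is "side" or "top"; returns a dict with "color" (384x512x3 uint8, red, green, blue), "mtx" (3x3 intrinsics, pixels), "dist" ([k1, k2, p1, p2, k3] as OpenCV has them; the pictures are not rectified), "world_to_cam" (4x4, takes a point from world to camera coordinates). Camera axes: x right, y up, looking along -z (the intrinsics and any distortion apply to the point x, -y, -z); pixel columns grow to the right and rows downward; lengths in m; the calibration is good to about 2 mm. A picture is of the moment at which its call begins. There is no depth.
- robot.job_done(): hands the job in; it is judged then, once.
The state is a dict: "time": time; "q": joint angles; "dq": joint speeds; "joint_torque": joint torques, N m; "position": TCP position; "eef_rot": TCP orientation; "force": force on the tool from outside, world axes, zero at the start; "torque": the same for the moment, N m; "finger_gap": finger opening in m; "gripper_force": force on a finger pad.
Only numpy, scipy, OpenCV 4.12 (cv2) and the standard library are available. Lean on these libraries where they do the work, as an engineer would, in place of code of your own. Each camera call takes 0.05 s, during which the arm holds its last target. There are 200 camera calls.

## Working session

There is one attempt and no reset: what is moved stays moved. The work goes in short steps, Python scripts to look and compute and a tool call to move; the robot and the scene stay as the last step left them, time stands still between calls to the robot, and variables do not carry over. Pictures are saved under pics/ and viewed, at most 10 in all, crops included, and the job is handed in when it is done.

Besides the shell and the picture viewer there is one more tool, called after ">>>" by a JSON object that holds its "method" and its "body", one argument or row to a line. play_rows: Moves the arm, as the interface text tells. Its arguments: {"type":"object","properties":{"moves":{"type":"array"},"squeeze":{"type":"number"}},"required":["moves"]}

```bash
mkdir -p pics; cat > h.py <<'E'
import numpy as np, cv2, sys
from scipy.spatial.transform import Rotation as R
from bench import robot
def ray(c,uv):
    n=cv2.undistortPoints(np.array([[uv]],float),c["mtx"],np.array(c["dist"]))[0,0]
    T=np.array(c["world_to_cam"]); d=T[:3,:3].T@np.array([n[0],-n[1],-1.0]); return -T[:3,:3].T@T[:3,3], d/np.linalg.norm(d)
def atz(c,uv,z):
    o,d=ray(c,uv); return o+d*(z-o[2])/d[2]
def tri(c1,u1,c2,u2):
    o1,d1=ray(c1,u1);o2,d2=ray(c2,u2)
    s=np.linalg.lstsq(np.c_[d1,-d2],o2-o1,rcond=None)[0]
    a,b=o1+s[0]*d1,o2+s[1]*d2; return (a+b)/2,np.linalg.norm(a-b)
def proj(c,p):
    q=np.array(c["world_to_cam"])@np.r_[p,1]
    return cv2.projectPoints(np.array([[q[0],-q[1],-q[2]]]),np.zeros(3),np.zeros(3),c["mtx"],np.array(c["dist"]))[0][0,0]
def snap(n,tag):
    c=robot.camera(n); cv2.imwrite(f"pics/{tag}.png",cv2.cvtColor(c["color"],cv2.COLOR_RGB2BGR)); np.save(f"pics/{tag}.npy",c,allow_pickle=True); return c
def load(tag): return np.load(f"pics/{tag}.npy",allow_pickle=True).item()
E
python3 - <<'E'
from h import *
a=snap("top","t0");b=snap("side","s0")
im=np.hstack([cv2.imread("pics/t0.png"),cv2.imread("pics/s0.png")]);
for n in("t0","s0"): cv2.imwrite(f"pics/{n}b.png",cv2.resize(cv2.imread(f"pics/{n}.png"),(800,600),interpolation=cv2.INTER_CUBIC))
print(robot.get_obs(),robot.tips_ahead)
E
```

```text
{'time': 0.1, 'q': array([-1.37249592,  0.42662507,  0.07387954,  1.60651769, -0.03408102,
        1.11081308, -0.06708479]), 'dq': array([-0.00030597, -0.00063998, -0.00073357, -0.00364693, -0.0005426 ,
        0.00012641, -0.00041217]), 'joint_torque': array([ 9.58600373e-03, -9.51529169e+01,  3.77192348e+00, -4.64399958e+01,
        1.96309708e-02,  6.39535981e-03, -1.17897102e-04]), 'position': array([0.22999073, 0.63426024, 0.2557222 ]), 'eef_rot': array([-4.50936558e-05,  1.73040461e-01,  9.84914562e-01, -5.49917029e-04]), 'force': array([ 0.01671371, -0.75255539, -0.24900692]), 'torque': array([ 0.03344195, -0.0320036 , -0.00884095]), 'gripper_force': 0.0, 'finger_gap': 0.08515314297777722} 0.025
```

View pics/t0b.png

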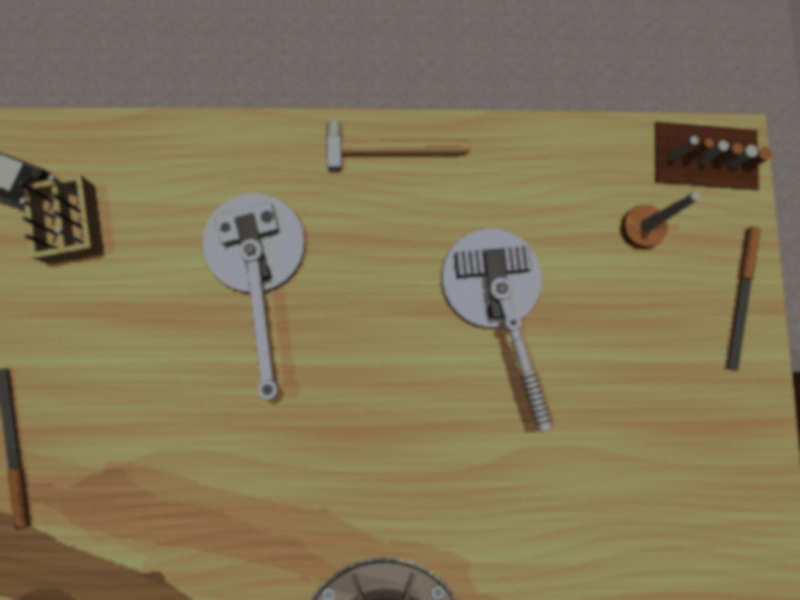

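View pics/s0b.png

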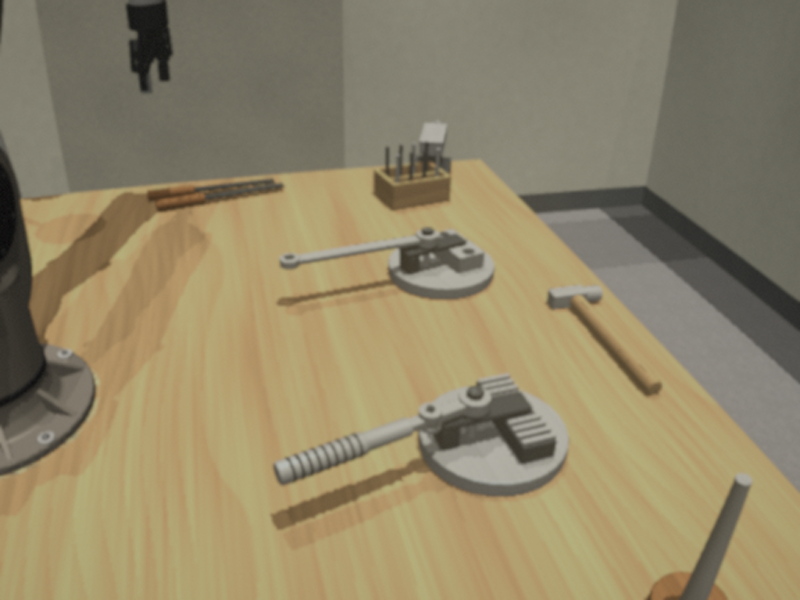

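The click wrench is on the right (800-px scale). In the top view the bolt is at (502,288), the pivot at (513,323) and the free end at (544,428). In the side view they are at (476,393), (431,410) and (283,470). The plain wrench is on the left plate.

```bash
python3 - <<'E'
from h import *
a=load("t0");b=load("s0")
s=.64
P={}
for n,u,v in(("bolt",(502,288),(476,392)),("pivot",(513,323),(431,409)),("end",(544,427),(283,470)),("gripstart",(528,377),(360,444)),("plainend",(267,390),(290,261))):
    p,e=tri(a,np.array(u)*s,b,np.array(v)*s); print(n,p.round(4),"gap",round(e,4), "top@.073",atz(a,np.array(u)*s,.073).round(4)); P[n]=atz(a,np.array(u)*s,.073)
d=P["pivot"]-P["bolt"];print(np.linalg.norm(d),np.degrees(np.arctan2(d[1],d[0])))
d=P["end"]-P["bolt"];print(np.linalg.norm(d),np.degrees(np.arctan2(d[1],d[0])))
for n,c in(("t0",a),("s0",b)):
    im=cv2.imread(f"pics/{n}.png"); x0,y0=(270,150) if n=="t0" else (165,230)
    cv2.imwrite(f"pics/{n}c.png",cv2.resize(im[y0:y0+ (130 if n=="t0" else 90),x0:x0+(100 if n=="t0" else 200)],None,fx=4,fy=4,interpolation=cv2.INTER_CUBIC))
a=cv2.imread("pics/t0c.png");b=cv2.imread("pics/s0c.png")
o=np.zeros((520+0,400+0,3),np.uint8)
a=cv2.resize(a,None,fx=1,fy=1); W=np.zeros((600,800,3),np.uint8)
W[:520,:400]=a; W[:180,400:]=cv2.resize(b,(400,180)); cv2.imwrite("pics/m0.png",W)
E
```

```text
bolt [ 0.5934 -0.2009  0.0871] gap 0.0021 top@.073 [ 0.5948 -0.2038  0.073 ]
pivot [ 0.5352 -0.2174  0.0865] gap 0.0026 top@.073 [ 0.5354 -0.2203  0.073 ]
end [ 0.3658 -0.2649  0.0758] gap 0.0036 top@.073 [ 0.3639 -0.2656  0.073 ]
gripstart [ 0.4486 -0.2423  0.0746] gap 0.0063 top@.073 [ 0.4455 -0.2422  0.073 ]
plainend [0.4294 0.1859 0.0723] gap 0.0027 top@.073 [0.428  0.1859 0.073 ]
0.06163056582545711 -164.42226106994417
0.23902842363127247 -165.02220707358666
```

View pics/m0.png

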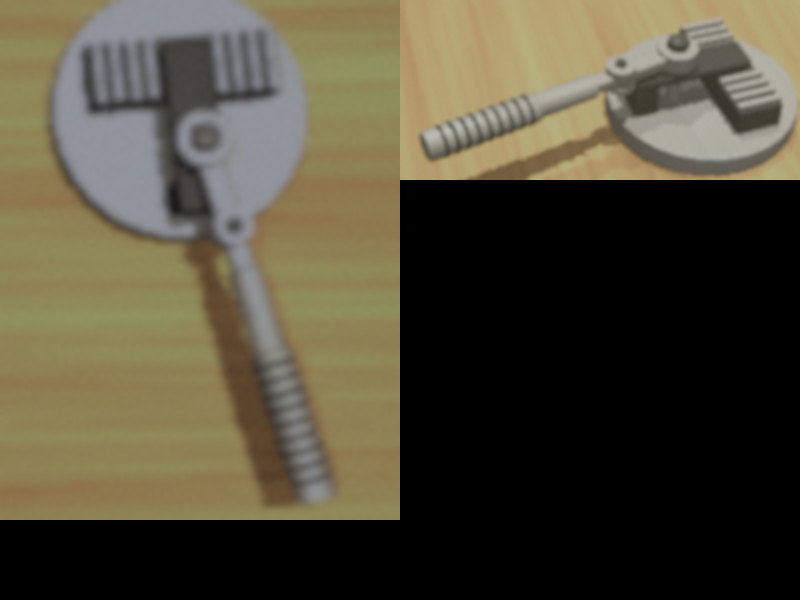

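```bash
cat >> h.py <<'E'
def rel(p,ax,o=None,ref=None):
    """cm shift in tool axes and roll to put the TCP at p with tool x at world angle ax (deg); ref=(pos,yaw) overrides measured pose"""
    o=o or robot.get_obs(); w,x,y,z=o["eef_rot"]; M=R.from_quat([x,y,z,w]).as_matrix()
    cur=np.degrees(np.arctan2(M[1,0],M[0,0])); d=(ax-cur+180)%360-180
    return (M.T@(np.array(p)-o["position"])*100).round(2), round(-np.radians(d),3), round(cur,1)
E
python3 - <<'E'
from h import *
for p in((.45,.45,.25),(.6,.1,.25),(.55,-.15,.25),(.4105,-.2523,.2)): print(p,rel(p,195.7))
E
```

```text
(0.45, 0.45, 0.25) (array([-26.96,  -9.82,   0.59]), np.float64(-0.622), np.float64(160.1))
(0.6, 0.1, 0.25) (array([-53.  , -37.61,   0.62]), np.float64(-0.622), np.float64(160.1))
(0.55, -0.15, 0.25) (array([-56.82, -62.82,   0.65]), np.float64(-0.622), np.float64(160.1))
(0.4105, -0.2523, 0.2) (array([-47.19, -77.19,   5.66]), np.float64(-0.622), np.float64(160.1))
```

>>> {"method": "play_rows", "body": {
  "moves": [
    [[1,-6,-4,0.6,0],[1,-11,-8,0.6,0],[1,-16,-11.5,0.6,-0.1],[1,-21,-15,0.6,-0.2],[1,-26,-18.5,0.6,-0.3],[1,-31,-22,0.6,-0.4],[1,-36,-25.5,0.6,-0.5],[1,-41,-29,0.6,-0.62]]
  ]
}}

```text
time: 1.1
position: [0.516, 0.2224, 0.2503]
eef_rot: [-0.0, -0.138, 0.99, 0.0]
force: [0.7, 0.5, -1.3]
finger_gap: 0.0854
gripper_force: 0.0
```

```bash
python3 - <<'E'
from h import *
o=robot.get_obs();print(o["time"],o["position"],o["q"].round(2))
for p in((.6,.1,.25),(.55,-.15,.25),(.4105,-.2523,.2)): print(p,rel(p,195.7))
E
```

```text
1.1 [0.5159935  0.22239491 0.25029675] [-0.68  0.25  0.19  1.88 -0.05  1.02  1.38]
(0.6, 0.1, 0.25) (array([ -4.75, -14.07,   0.03]), np.float64(0.002), np.float64(-164.2))
(0.55, -0.15, 0.25) (array([ 6.880e+00, -3.676e+01,  3.000e-02]), np.float64(0.002), np.float64(-164.2))
(0.4105, -0.2523, 0.2) (array([ 23.09, -42.8 ,   5.03]), np.float64(0.002), np.float64(-164.2))
```

>>> {"method": "play_rows", "body": {
  "moves": [
    [[1,-1.5,-4.5,0,0.18],[1,-3,-9,0,0.36],[1,-3,-14,0,0.54],[1,-2,-19,0,0.72],[1,0,-24,0,0.9],[1,3,-29,0,1.08],[1,5,-33,0,1.26],[1,7,-36.5,0,1.44]]
  ]
}}

```text
time: 2.1
position: [0.5452, -0.1479, 0.2503]
eef_rot: [-0.0, 0.554, 0.832, -0.0]
force: [0.9, 0.9, -0.5]
finger_gap: 0.0854
gripper_force: 0.0
```

```bash
python3 - <<'E'
from h import *
o=robot.get_obs();print(o["time"],o["position"],o["q"].round(2))
for p in((.4105,-.2523,.2),(.4105,-.2523,.15)): print(p,rel(p,15.7))
E
```

```text
2.1 [ 0.54518411 -0.14787868  0.25026424] [-0.36  0.29  0.62  1.89 -0.19  1.02  0.74]
(0.4105, -0.2523, 0.2) (array([ -4.44, -16.45,   5.03]), np.float64(1.693), np.float64(112.7))
(0.4105, -0.2523, 0.15) (array([ -4.44, -16.45,  10.03]), np.float64(1.693), np.float64(112.7))
```

>>> {"method": "play_rows", "body": {
  "moves": [
    [[1,-1,-3,0,0.18],[1,-2,-6,1,0.36],[1,-3,-9,2,0.54],[1,-3.5,-12,3,0.72],[1,-4,-14.5,4,0.9],[1,-4.4,-16.5,5,1.08],[1,-4.4,-16.5,5,1.26],[1,-4.4,-16.5,5,1.44]]
  ]
}}

```text
time: 3.1
position: [0.411, -0.2514, 0.2002]
eef_rot: [-0.0, 0.965, 0.261, -0.0]
force: [-0.7, -0.0, -0.9]
finger_gap: 0.0853
gripper_force: 0.0
```

>>> {"method": "play_rows", "body": {
  "moves": [
    [[1,0,0,0,0.17],[1,0,0,0,0.25],[1,0,0,0,0.25]]
  ]
}}

```text
time: 3.48
position: [0.4113, -0.2512, 0.2002]
eef_rot: [0.0, 0.99, 0.142, -0.0]
force: [-0.0, 0.4, 0.5]
finger_gap: 0.0855
gripper_force: 0.0
```

```bash
python3 - <<'E'
from h import *
o=robot.get_obs();print(o["time"],o["position"],o["q"].round(2))
for p in((.4105,-.2523,.12),(.4105,-.2523,.079)): print(p,rel(p,15.7))
a=snap("top","t1");b=snap("side","s1")
g=proj(a,[.4105,-.2523,.073]);h=proj(b,[.4105,-.2523,.073]);print(g,h)
def crop(n,c):
    im=cv2.imread(f"pics/{n}.png"); cv2.circle(im,tuple(int(round(v)) for v in c),1,(0,0,255),-1)
    x,y=int(c[0])-60,int(c[1])-75; x=max(x,0);y=max(0,min(y,384-150)); return cv2.resize(im[y:y+150,x:x+100 if 0 else x+130],(520,600))[:, :400] if 0 else cv2.resize(im[y:y+150,x:x+100],(400,600),interpolation=cv2.INTER_CUBIC)
cv2.imwrite("pics/m1.png",np.hstack([crop("t1",g),crop("s1",h)]))
E
```

```text
3.475 [ 0.41131876 -0.25119291  0.2001965 ] [-0.46  0.29  1.04  2.13 -0.32  0.89 -0.52]
(0.4105, -0.2523, 0.12) (array([-0.11,  0.08,  8.02]), np.float64(0.011), np.float64(16.3))
(0.4105, -0.2523, 0.079) (array([-0.1 ,  0.08, 12.12]), np.float64(0.011), np.float64(16.3))
[342.33041741 254.91873637] [206.69878673 292.62745285]
```

View pics/m1.png

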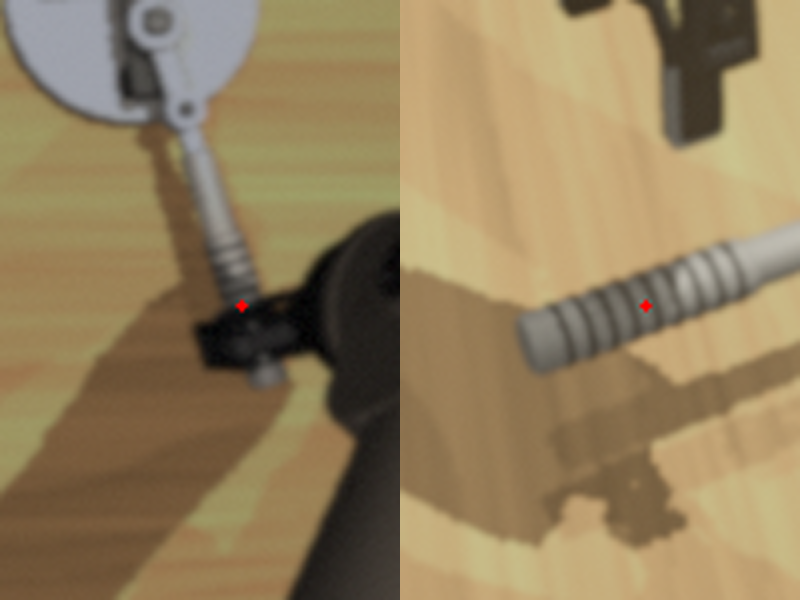

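Left: the mark sits on the bar axis in the top view; right: it sits mid-grip in the side view, at about (645,305), with the open gripper straight above it. I'll lower and close.

>>> {"method": "play_rows", "body": {
  "moves": [
    [[1,-0.1,0.1,4,0],[1,-0.1,0.1,8,0],[1,-0.1,0.1,11,0],[1,-0.1,0.1,12.1,0],[1,-0.1,0.1,12.1,0]]
  ]
}}

```text
time: 4.2
position: [0.4105, -0.2529, 0.0794]
eef_rot: [-0.0, 0.99, 0.141, -0.0]
force: [0.3, -0.5, 0.3]
finger_gap: 0.0851
gripper_force: 0.0
```

>>> {"method": "play_rows", "body": {
  "moves": [
    [[-1,0,0,0,0],[-1,0,0,0,0],[-1,0,0,0,0],[-1,0,0,0,0],[-1,0,0,0,0],[-1,0,0,0,0]]
  ],
  "squeeze": 40
}}

```text
time: 4.95
position: [0.411, -0.2525, 0.0794]
eef_rot: [0.0, 0.99, 0.142, 0.0]
force: [1.9, 2.3, 2.8]
finger_gap: 0.0244
gripper_force: 39.5
```

```bash
python3 - <<'E'
from h import *
o=robot.get_obs();print(o["time"],o["position"],o["q"].round(2),o["force"],o["finger_gap"])
B=np.array([.5934,-.2009]);p=o["position"][:2]-B;print(np.linalg.norm(p),np.degrees(np.arctan2(p[1],p[0]))%360)
for k in range(1,9):
    t=np.radians(195.7-k*3); print(k,rel((*(B+.19*np.array([np.cos(t),np.sin(t)])),.079),15.7-3*k))
E
```

```text
4.95 [ 0.41095115 -0.25251371  0.07942022] [-0.22  0.5   0.8   2.21 -0.59  0.66 -0.29] [1.94501194 2.34552512 2.82125813] 0.024405454669999934
0.18960896605775676 195.7958977802141
1 (array([-0.  , -1.03,  0.04]), np.float64(0.062), np.float64(16.3))
2 (array([ 0.09, -2.02,  0.04]), np.float64(0.115), np.float64(16.3))
3 (array([ 0.22, -3.  ,  0.04]), np.float64(0.167), np.float64(16.3))
4 (array([ 0.42, -3.98,  0.04]), np.float64(0.219), np.float64(16.3))
5 (array([ 0.66, -4.94,  0.04]), np.float64(0.272), np.float64(16.3))
6 (array([ 0.95, -5.89,  0.04]), np.float64(0.324), np.float64(16.3))
7 (array([ 1.29, -6.83,  0.04]), np.float64(0.376), np.float64(16.3))
8 (array([ 1.68, -7.74,  0.04]), np.float64(0.429), np.float64(16.3))
```

>>> {"method": "play_rows", "body": {
  "moves": [
    [[-1,0,-0.5,0,0.03],[-1,0,-1,0,0.06],[-1,0.05,-1.5,0,0.09],[-1,0.1,-2,0,0.115],[-1,0.15,-2.5,0,0.14],[-1,0.2,-3,0,0.165],[-1,0.3,-3.5,0,0.19],[-1,0.4,-4,0,0.22]]
  ]
}}

```text
time: 5.95
position: [0.4038, -0.2129, 0.0795]
eef_rot: [0.0, 1.0, 0.031, 0.0]
force: [6.4, -0.5, 1.7]
finger_gap: 0.0248
gripper_force: 39.8
```

```bash
cat > st.py <<'E'
from h import *
o=robot.get_obs();print(o["time"],o["position"].round(4),o["q"].round(2),o["finger_gap"].round(4))
B=np.array([.5934,-.2009]);p=o["position"][:2]-B;r=np.linalg.norm(p);t=np.degrees(np.arctan2(p[1],p[0]))%360
f=o["force"];print("r",r,"ang",t,"turned",195.8-t,"Ftan",np.dot(f[:2],[-np.sin(np.radians(t)),np.cos(np.radians(t))]),"Frad",np.dot(f[:2],p/r),"Fz",f[2],"Tz",o["torque"])
for k in range(1,5):
    s=np.radians(t-k*3); print(k,rel((*(B+r*np.array([np.cos(s),np.sin(s)])),.079),t-180-3*k))
E
python3 st.py
```

```text
Traceback (most recent call last):
  File "st.py", line 2, in <module>
    o=robot.get_obs();print(o["time"],o["position"].round(4),o["q"].round(2),o["finger_gap"].round(4))
                                                                             ^^^^^^^^^^^^^^^^^^^^^
AttributeError: 'float' object has no attribute 'round'
```

```bash
sed -i 's/o\["finger_gap"\].round(4)/o["finger_gap"]/' st.py; python3 st.py
```

```text
5.95 [ 0.4038 -0.2129  0.0795] [-0.37  0.49  0.88  2.27 -0.64  0.65 -0.52] 0.024842784813684876
r 0.19001737233093208 ang 183.61818454369427 turned 12.181815456305742 Ftan 0.8661143457085432 Frad -6.336823314039446 Fz 1.6634440688217897 Tz [ 0.04646865 -1.4001223   0.46742857]
1 (array([ 0.02, -0.99,  0.05]), np.float64(0.051), np.float64(3.6))
2 (array([ 0.1 , -1.99,  0.05]), np.float64(0.104), np.float64(3.6))
3 (array([ 0.23, -2.97,  0.05]), np.float64(0.156), np.float64(3.6))
4 (array([ 0.41, -3.95,  0.05]), np.float64(0.208), np.float64(3.6))
```

```bash
cat >> st.py <<'E'
rr=np.r_[o["position"][:2]-B]; q=o["position"][:2]-(B+.06*p/r)
cr=lambda a,b:a[0]*b[1]-a[1]*b[0]
print("Mbolt",o["torque"][2]+cr(rr,f),"Mpivot(straight)",o["torque"][2]+cr(q,f))
E
```

>>> {"method": "play_rows", "body": {
  "moves": [
    [[-1,0,-0.5,0,0.025],[-1,0,-1,0,0.05],[-1,0.05,-1.5,0,0.075],[-1,0.1,-2,0,0.1],[-1,0.1,-2,0,0.1]]
  ]
}}

```text
time: 6.58
position: [0.4035, -0.1926, 0.0794]
eef_rot: [0.0, 1.0, -0.019, 0.0]
force: [5.4, 2.3, 2.6]
finger_gap: 0.0243
gripper_force: 39.6
```

```bash
python3 st.py
```

```text
6.575 [ 0.4035 -0.1926  0.0794] [-0.44  0.49  0.91  2.29 -0.66  0.65 -0.64] 0.024331002097162397
r 0.19011586322566093 ang 177.49168238601703 turned 18.30831761398298 Ftan -2.5530992425164807 Frad -5.244970053118726 Fz 2.631150791185622 Tz [ 0.47687169 -1.36528868  0.07715233]
1 (array([ 0.03, -0.99,  0.04]), np.float64(0.059), np.float64(-2.1))
2 (array([ 0.12, -1.99,  0.04]), np.float64(0.111), np.float64(-2.1))
3 (array([ 0.25, -2.97,  0.04]), np.float64(0.164), np.float64(-2.1))
4 (array([ 0.44, -3.95,  0.04]), np.float64(0.216), np.float64(-2.1))
Mbolt -0.4082323403781216 Mpivot(straight) -0.2550463858271327
```

>>> {"method": "play_rows", "body": {
  "moves": [
    [[-1,0,-0.5,0,0.03],[-1,0.05,-1,0,0.06],[-1,0.1,-1.5,0,0.085],[-1,0.1,-2,0,0.11]]
  ]
}}

```text
time: 7.08
position: [0.4051, -0.1737, 0.0795]
eef_rot: [0.001, 0.997, -0.074, 0.001]
force: [4.8, -9.5, 2.6]
finger_gap: 0.0247
gripper_force: 39.8
```

```bash
python3 st.py
```

```text
7.075 [ 0.4051 -0.1737  0.0795] [-0.51  0.5   0.95  2.3  -0.69  0.65 -0.76] 0.02473030144756568
r 0.19025286305175546 ang 171.7846655962469 turned 24.015334403753116 Ftan 8.73557629234993 Frad -6.153820922810274 Fz 2.6450661367897155 Tz [-1.92708931 -1.16588378  0.27558124]
1 (array([ 0.02, -1.  ,  0.05]), np.float64(0.047), np.float64(-8.5))
2 (array([ 0.09, -1.99,  0.05]), np.float64(0.1), np.float64(-8.5))
3 (array([ 0.22, -2.98,  0.05]), np.float64(0.152), np.float64(-8.5))
4 (array([ 0.4 , -3.96,  0.05]), np.float64(0.204), np.float64(-8.5))
Mbolt 1.9375496380088637 Mpivot(straight) 1.4134150604678681
```

```bash
python3 - <<'E'
from h import *
a=snap("top","t2");b=snap("side","s2")
A=cv2.imread("pics/t2.png")[150:300,270:370];B=cv2.imread("pics/s2.png")[200:310,190:340]
W=np.zeros((600,800,3),np.uint8);W[:,:400]=cv2.resize(A,(400,600),interpolation=cv2.INTER_CUBIC);W[:293,400:]=cv2.resize(B,(400,293),interpolation=cv2.INTER_CUBIC)
cv2.imwrite("pics/m2.png",W);o=robot.get_obs();print(o["force"],o["torque"][2],o["position"])
E
```

```text
[ 5.88000925 -5.00799425  1.64845142] 0.15717806149616265 [ 0.40515907 -0.17345905  0.07948702]
```

View pics/m2.png

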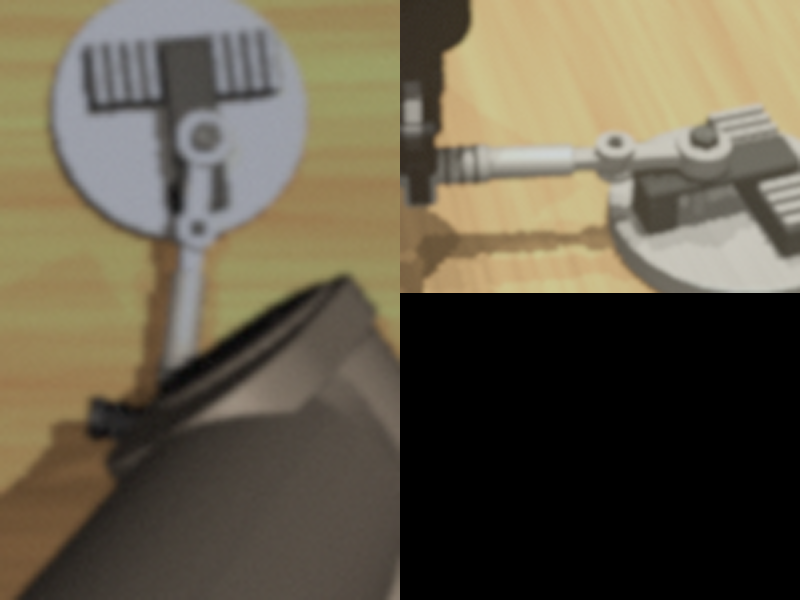

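Top crop: bolt at (206,136), pivot at (199,228), bar running to (178,365). The shank has turned about 22° and the handle is bent about 3°, with 1.4 N m on the pivot, so the bolt is at its stop. Next I'll arc about the pivot.

```bash
python3 - <<'E'
from h import *
B=np.array([.5934,-.2009]);t=np.radians(173.5);P=B+.06*np.array([np.cos(t),np.sin(t)])
o=robot.get_obs();q=o["position"][:2]-P;r=np.linalg.norm(q);a=np.degrees(np.arctan2(q[1],q[0]));print(P,r,a,o["q"].round(2))
for s in np.linspace(a,153,9)[1:]: u=np.radians(s);p=P+r*np.array([np.cos(u),np.sin(u)]);print(round(s,1),rel((*p,.0794),s-180),np.hypot(*p))
E
```

```text
[ 0.53378569 -0.19410781] 0.1302734772695358 170.8799749662561 [-0.51  0.5   0.95  2.3  -0.69  0.65 -0.76]
168.6 (array([ 0.02, -0.51,  0.01]), np.float64(0.05), np.float64(-8.5)) 0.4396189015093915
166.4 (array([ 0.05, -1.01,  0.01]), np.float64(0.089), np.float64(-8.5)) 0.43875989875773697
164.2 (array([ 0.11, -1.52,  0.01]), np.float64(0.128), np.float64(-8.5)) 0.43815461912464043
161.9 (array([ 0.18, -2.02,  0.01]), np.float64(0.167), np.float64(-8.5)) 0.43780503722156133
159.7 (array([ 0.27, -2.52,  0.01]), np.float64(0.206), np.float64(-8.5)) 0.4377122978855329
157.5 (array([ 0.39, -3.02,  0.  ]), np.float64(0.245), np.float64(-8.5)) 0.4378767053681055
155.2 (array([ 0.52, -3.51,  0.  ]), np.float64(0.284), np.float64(-8.5)) 0.43829772045059184
153.0 (array([ 0.67, -3.99,  0.  ]), np.float64(0.323), np.float64(-8.5)) 0.438973965553319
```

>>> {"method": "play_rows", "body": {
  "moves": [
    [[-1,0,-0.5,0,0.05],[-1,0.05,-1,0,0.09],[-1,0.1,-1.5,0,0.13],[-1,0.2,-2,0,0.17],[-1,0.25,-2.5,0,0.205],[-1,0.4,-3,0,0.245],[-1,0.5,-3.5,0,0.285],[-1,0.65,-4,0,0.32]]
  ]
}}

```text
time: 8.18
position: [0.417, -0.1352, 0.0795]
eef_rot: [0.001, 0.973, -0.232, 0.0]
force: [2.5, -9.2, 2.8]
finger_gap: 0.0249
gripper_force: 40.2
```

```bash
python3 - <<'E'
from h import *
P=np.array([.5338,-.1941]);o=robot.get_obs();q=o["position"][:2]-P;print(o["position"],np.linalg.norm(q),173.5-np.degrees(np.arctan2(q[1],q[0])),o["q"].round(2),o["force"],o["torque"],rel(o["position"],0)[2])
E
```

```text
[ 0.41700722 -0.13518131  0.07945678] 0.13081271046437293 20.2696665093828 [-0.66  0.55  1.05  2.31 -0.78  0.69 -1.08] [ 2.53499469 -9.19532716  2.77060104] [-1.68319311 -0.63169344  0.50621899] -26.9
```

>>> {"method": "play_rows", "body": {
  "moves": [
    [[1,0,0,0,0],[1,0,0,0,0],[1,0,0,0,0],[1,0,0,0,0],[1,0,0,0,0]]
  ]
}}

```text
time: 8.8
position: [0.417, -0.1345, 0.0793]
eef_rot: [-0.0, 0.973, -0.231, -0.0]
force: [0.1, 0.6, 0.0]
finger_gap: 0.0852
gripper_force: 0.0
```

>>> {"method": "play_rows", "body": {
  "moves": [
    [[1,0,0,-3,0],[1,0,0,-7,0],[1,0,0,-12,0],[1,0,0,-17,0],[1,0,0,-18,0]]
  ]
}}

```text
time: 9.43
position: [0.4141, -0.1294, 0.2487]
eef_rot: [-0.003, 0.974, -0.228, -0.007]
force: [-0.8, -0.0, -0.3]
finger_gap: 0.0852
gripper_force: 0.0
```

```bash
python3 - <<'E'
from h import *
print(rel((.46,-.0,.26),-26.9),rel((.45,.05,.26),-26.9),robot.get_obs()["q"].round(2))
E
```

```text
(array([ -1.64, -13.63,  -1.08]), np.float64(0.01), np.float64(-26.3)) (array([ -4.76, -17.67,  -1.03]), np.float64(0.01), np.float64(-26.3)) [-1.12 -0.01  1.32  2.16  0.01  0.99 -1.83]
```

>>> {"method": "play_rows", "body": {
  "moves": [
    [[1,1,-3,0,0],[1,1,-6,0,0],[1,1,-9,0,0],[1,1,-12,0,0],[1,1,-15,0,0],[1,1,-18,0,0],[1,1,-18,0,0]]
  ]
}}

```text
time: 10.3
position: [0.5039, 0.0298, 0.248]
eef_rot: [-0.002, 0.974, -0.227, -0.007]
force: [-0.3, -0.6, 0.1]
finger_gap: 0.0852
gripper_force: 0.0
```

```bash
python3 - <<'E'
from h import *
print(robot.get_obs()["q"].round(2))
a=snap("top","t3");b=snap("side","s3")
A=cv2.imread("pics/t3.png")[150:300,270:370];B=cv2.imread("pics/s3.png")[200:310,190:340]
W=np.zeros((600,800,3),np.uint8);W[:,:400]=cv2.resize(A,(400,600),interpolation=cv2.INTER_CUBIC);W[:293,400:]=cv2.resize(B,(400,293),interpolation=cv2.INTER_CUBIC)
W[293:593,400:]=cv2.resize(cv2.imread("pics/t3.png"),(400,300))
cv2.imwrite("pics/m3.png",W)
E
```

```text
[-1.15  0.32  1.18  2.03 -0.35  1.03 -1.83]
```

View pics/m3.png

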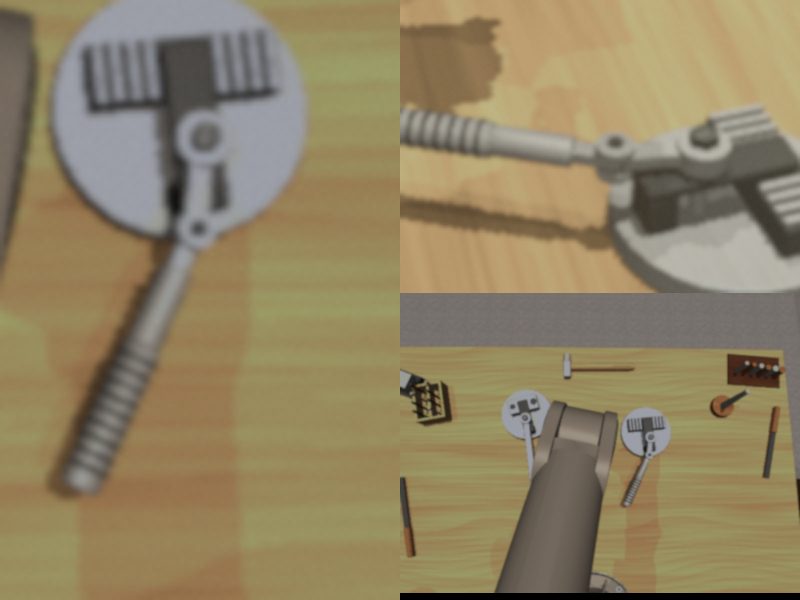

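Top crop: bolt (206,136), pivot (199,228), both unmoved since the break. The bar axis now runs through (135,355) to the end at (84,482), and the plain wrench is untouched.

```bash
python3 - <<'E'
from h import *
c=load("t3");a0=load("t0")
f=lambda c,u,z:atz(c,(270+u[0]/4-.375,150+u[1]/4-.375),z)[:2]
an=lambda p,q:np.degrees(np.arctan2(*(q-p)[::-1]))%360
for n,b,p,m,e in(("start",(206,136),(235,226),(272,360),(313,488)),("now",(206,136),(199,228),(135,355),(84,482))):
    B,P,M,E=f(c,b,.087),f(c,p,.087),f(c,m,.073),f(c,e,.073)
    print(n,"shank",an(B,P),"handle",an(P,E),an(M,E),"len",np.linalg.norm(P-B),np.linalg.norm(E-P))
# bar axis by fit of the bright bar edges: midpoints per row
for t in("t0","t3"):
    g=cv2.imread(f"pics/{t}.png").astype(int); s=g.max(2)-g.min(2); pts=[]
    for v in range(216,268):
        us=[u for u in range(280,355) if s[v,u]<40 and g[v,u].max()>100]
        if len(us)>3: pts.append((np.mean(us),v))
    W=np.array([atz(c,p,.073)[:2] for p in pts]);k=np.polyfit(W[:,0],W[:,1],1);print(t,len(pts),180+np.degrees(np.arctan(k[0])),np.std(W[:,1]-np.polyval(k,W[:,0])))
E
```

```text
start shank 195.99450609192075 handle 195.95321334495503 195.99712342612742 len 0.06117281746966606 0.174112599564235
now shank 173.73971572137546 handle 154.67722353507085 156.5212806477415 len 0.0603426181190641 0.17767992332035526
t0 52 198.03789237773572 0.0015623139435869892
t3 52 154.62019701060288 0.0015031004817920124
```

```bash
python3 -c "
from bench import robot
print(robot.job_done())"
```

```text
the job is handed in; nothing more can be done
None
```

The click wrench's bolt is turned to its stop and the handle is bent about 19–20° at the pivot (0.33–0.35 rad); I released it there, left the plain wrench untouched and handed the job in at about 10 s, with no verdict returned.

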